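# Close the candle tin and hold the badge clamp at four clicks

## Task

A candle tin stands in the badge clamp with its lid only resting on it: first press the lid down until it snaps fully home, then pull the clamp's ratchet lever clockwise (seen from above) exactly four clicks, never on to a fifth, so that the badge is pressed against the tin. The lever springs back when let go, so finish while still holding it in your gripper at the fourth click; leave the other things on the bench where they are.

Things in the scene. Friction and masses are not known exactly. Their poses are not given: they have to be found in the camera images.
- clamp: the badge clamp, bolted to the bench: a grey plate 150 mm (its x) by 300 mm (its y), origin under the plate's centre at bench height. On its +y half stands the candle tin, its axis at (0, +85 mm); on its -y half a square gear housing carries the ratchet lever, its axis at (0, -75 mm). Between them a jaw carries the brass badge towards the tin as the lever turns. Highest part is the lever's grip, 128 mm over the bench; next the raised lid, 88 mm
- lid_top (a point): centre of the lid's flat top face (moves with the lid). The lid is plain metal, 70 mm across, 18 mm deep, and slides straight down on the tin, guided. Its top is 74.4 mm above the bench when fully home, up to 14 mm higher at the start
- lid (a joint): how far the lid is pressed down, m: 0 highest, 0.014 fully home (a dead stop). It starts between 0 and 0.003. A snap resists most at about 0.0045, with roughly 8 to 14 N of push, and is passed at 0.0095; past it the lid drops home and stays
- lever (a joint): how far the lever is turned, rad: 0 at its rest stop (where it starts); it grows clockwise seen from above, dead stop at 1.40. The clicks are passed at 0.30, 0.54, 0.78, 1.02 and (the fifth) 1.26; the notch after the fourth click is centred on 1.14. A spring pulls it back to 0 when let go
- lever_pivot (a point): the lever's upright axis, 70 mm above the bench, at the height of the lever's flat arm. Pull at the grip against the return spring: about 5.5 N at the start, 8 N at the fourth click. Each click adds about 4 N in the last 0.08 rad before it is passed and takes away about 3 N in the 0.1 rad after, so the pull falls from about 11 N to about 5 N
- lever_grip (a point): centre (half-way up) of the lever's upright black round grip, 18 mm across, standing free from 78 to 128 mm above the bench at 120 mm from the lever's axis (moves with the lever; this point is 104 mm above the bench). With the lever at rest the grip lies from the axis 15 degrees anticlockwise of the clamp's +x. The flat arm under it is 18 mm wide, top 74 mm above the bench
- open_tin_mid (a point): bystander: open empty metal tin, 66 mm across, 50 mm high; this point is its centre
- full_tin_mid (a point): bystander: lidded metal tin, 69 mm across, 52 mm high; this point is its centre
- low_tin_mid (a point): bystander: low lidded metal tin, 75 mm across, 32 mm high; this point is its centre
- spare_lid_mid (a point): bystander: loose metal lid lying flat, 70 mm across, 12 mm thick; this point is its centre
- mould_tray_mid (a point): bystander: dull red mould tray, 115 x 170 x 30 mm, six round hollows; this point is its centre
- tall_tin_mid (a point): bystander: lidded metal tin, 63 mm across, 67 mm high; this point is its centre
- brush: bystander: a hand brush lying on the bench; origin under its middle

How it is judged:
On the way, in this order (a step that is already met when the one before it is completed fails the run):
1. the lid is fully home before the lever has made a click (value of joint lid above 0.012 m and value of joint lever below 0.3 rad), for 0.2 s.
2. the lever is held at the fourth click (value of joint lid above 0.012 m and value of joint lever between 1.05 and 1.23 rad and contact force between the fingers and lever above 0.8 N), for 0.3 s.
At the end, for the whole second after the job is handed in: The lid is home (within 2 mm of its stop); the lever stands between the fourth and the fifth click (1.05 to 1.23 rad) with the fingers pressing on it with more than 0.8 N, through the last second (all of step 2); the arm keeps its last pose, push and grip.
It fails at once if the lever is pulled on to a fifth click (value of joint lever above 1.26 rad).
It fails at once if the lever makes a click before the lid is home (value of joint lever above 0.32 rad and value of joint lid below 0.011 m).
It fails at once if a bystander is moved more than 30 mm (distance of any of open_tin_mid, full_tin_mid, low_tin_mid, spare_lid_mid, mould_tray_mid, tall_tin_mid, brush from where it was at the start of the episode above 0.03 m).
It also fails if it takes over 72 s, if anything falls off the work surface, if the arm or the gripper's body presses on something with over 40 N, if the wrist force passes 120 N, or if a joint passes its speed limit or range.

## Robot

A 6-joint arm with a two-finger parallel gripper is mounted at the origin on the work surface. World frame = base frame: x ahead of the robot, y to its left, z up, the work surface at z = 0. Lengths are in m, angles in rad, forces in N, time in s.
With the tool pointing down it reaches from about 0.25 to 0.8 m from the base axis. Payload 8.5 kg.
Tool frame: the origin (TCP) lies midway between the tips of the shut fingers; the grasp point (between the pads) lies behind it (robot.tcp_to_grasp is the z of the grasp point in the tool frame, in m); z points along the fingers, y is the direction in which the jaws open and shut (so a half turn about z gives the same grasp; the last joint's range is limited). The gripper opens to 85 mm and grips with 20 to 120 N. Pads are 22 mm wide; open, the fingers measure 114 mm over their backs; the gripper's body (76 mm by 85 mm) begins 54 mm behind the grasp point. The pads swing forward as they close: fully open they stand 13 mm farther back than shut.
Start: joints at [-1.264, 0.238, -0.013, 1.319, 0, 1.571], TCP at [0.159, -0.5, 0.231] pointing down, gripper open.
Joint ranges: [-2.66, 2.66], [-1.03, 1.9], [-1.14, 1.46], [-1.82, 2.27], [-1.45, 1.34], [-3.14, 3.14]. Speed limits (rad/s): [2.22, 2.22, 2.79, 3.14, 3.14, 3.14].

## Interface

Orientations are given as a unit quaternion [x, y, z, w].
In Python, from cell import robot, viewer gives the robot as it stands.
- The arm moves only by the tool jog_arm, never from a script. Its argument "deltas" is a list that holds one entry, the list of rows, each a list of 5 numbers: the shift along the world's x, y, z in mm, then the turn about the world's z in rad, then the opening, from 0 (shut) to 1 (fully open). A call has 1 to 10 rows; each row is the pose to reach, as a shift and turn from the pose measured when the call began; what a row does not reach only later rows make up. A row lasts 1/12 s, in which the tool goes at most 41.7 mm and 7.16 degrees, less where a joint would pass 70% of its speed; a pose out of reach is approached as far as the arm can. A call with a gripper value outside its range is refused whole. The fingers move at their own pace and stop on an object; "squeeze" is the grip in N (left out, the last holds). Time passes only in rows, so rows that repeat a pose let the fingers close. It gives the time, the measured TCP pose, the force and the opening at its end, in the units of the state.
- robot.state(): the state, without advancing time (a new reading comes with each control period).
- viewer.get_image(name): name is "scene" or "top" or "wrist"; returns the picture (400x640x3 uint8, red, green, blue); there is no depth.
- viewer.camera_info(name): a dict with "K" (3x3 intrinsics, pixels), "camera_from_world" (4x4, takes a point from world to camera coordinates). Camera axes: x right, y down, z forward; pixel columns grow to the right and rows downward; lengths in m; the calibration is good to about 2 mm. A picture is of the moment at which its call begins: read the wrist's pose just before it. camera_info takes no time and is no camera call; for the wrist camera it gives the pose at the moment of the call.
- robot.close_job(): hands the job in, once; it reports no verdict.
The state is a dict: "t": time; "joint_positions": joint angles; "qd": joint speeds; "tau": joint torques, N m; "tool_pos": TCP position; "tool_rot": TCP orientation; "contact_force": force on the tool from outside, world axes, zero at the start; "ft_torque": the same for the moment, N m; "opening": finger opening in m.
Only numpy, scipy, OpenCV 4.12 (cv2) and the standard library are available. Lean on these libraries where they do the work, as an engineer would, in place of code of your own. Each camera call takes 0.05 s, during which the arm holds its last target.

## Working session

There is one attempt and no reset: what is moved stays moved. The work goes in short steps, Python scripts to look and compute and a tool call to move; the robot and the scene stay as the last step left them, time stands still between calls to the robot, and variables do not carry over. Pictures are saved under pics/ and viewed, and the job is handed in when it is done.

Besides the shell and the picture viewer there is one more tool, called as name(argument=value, ...) on one line, values as JSON. jog_arm: Moves the arm, as the interface text tells. Its arguments: {"type":"object","properties":{"deltas":{"type":"array","items":{"type":"array","items":{"type":"array","items":{"type":"number"}}}},"squeeze":{"type":"number"}},"required":["deltas"]}

```bash
mkdir -p pics; python3 - <<'E'
from cell import robot, viewer
import cv2
s=robot.state()
for k,v in s.items(): print(k,v)
print(robot.tcp_to_grasp)
for n in ["scene","top"]:
    im=viewer.get_image(n); cv2.imwrite(f"pics/{n}0.png",im[:,:,::-1])
    i=viewer.camera_info(n); print(n,i["K"],i["camera_from_world"])
E
```

```text
t 0.0
joint_positions [-1.26399704e+00  2.38779676e-01 -1.42674047e-02  1.31918600e+00
 -3.33691002e-05  1.57080289e+00]
qd [ 0.00102258 -0.00120755 -0.00043527  0.00018223  0.00069465  0.0012435 ]
tau [-6.88293497e-06 -5.38771355e+01  3.46439087e+01  1.83015328e-02
  9.45938768e-05 -3.86347594e-06]
tool_pos [ 0.15841912 -0.50009112  0.23067308]
tool_rot [ 9.88257573e-01  1.52795464e-01 -1.26257953e-04 -7.07390976e-04]
contact_force [-0.04569505 -0.36903605 -0.89868411]
ft_torque [ 0.02073089 -0.00201063 -0.01162423]
opening 0.08535519781170602
-0.0187
scene [[410.42718152   0.         320.64918504]
 [  0.         410.42718152 198.77584805]
 [  0.           0.           1.        ]] [[-0.78866463  0.61461066  0.01618142  0.36947683]
 [ 0.47834509  0.62991883 -0.61187273 -0.24243254]
 [-0.38625648 -0.47482207 -0.7907907   1.39288518]
 [ 0.          0.          0.          1.        ]]
top [[480.8121469    0.         331.44535509]
 [  0.         480.8121469  197.34695133]
 [  0.           0.           1.        ]] [[ 0.01261946 -0.99985576  0.01136725  0.0632876 ]
 [-0.98935973 -0.01413322 -0.14480188  0.53514279]
 [ 0.14494165 -0.00941898 -0.98939537  1.20749831]
 [ 0.          0.          0.          1.        ]]
```

View pics/scene0.png

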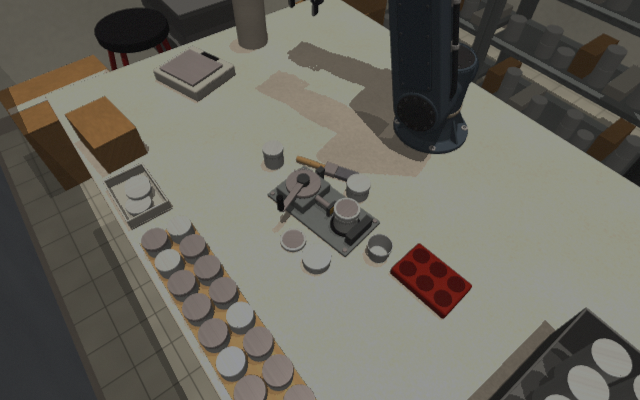

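View pics/top0.png

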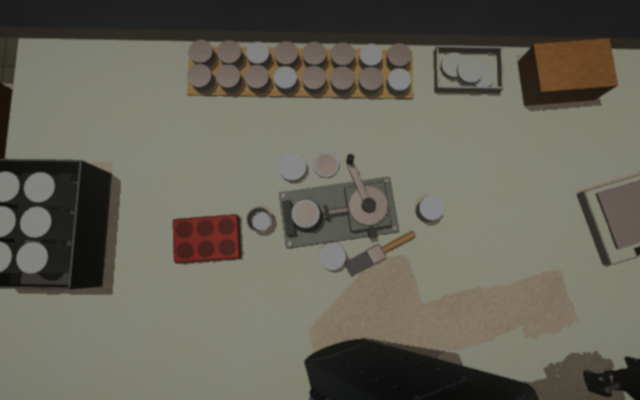

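The clamp is at around (340,212) in the top view. The lever grip is at (350,158), the lid at (305,213), and the bystanders stand around them. I'll enlarge both crops.

```bash
python3 - <<'E'
import cv2
a=cv2.imread("pics/top0.png")[140:280,235:455]; cv2.imwrite("pics/topc.png",cv2.resize(a,None,fx=3.6,fy=3.6,interpolation=cv2.INTER_CUBIC))
a=cv2.imread("pics/scene0.png")[135:275,235:415]; cv2.imwrite("pics/scenec.png",cv2.resize(a,None,fx=4,fy=4,interpolation=cv2.INTER_CUBIC))
E
```

```text
(no output)
```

View pics/topc.png

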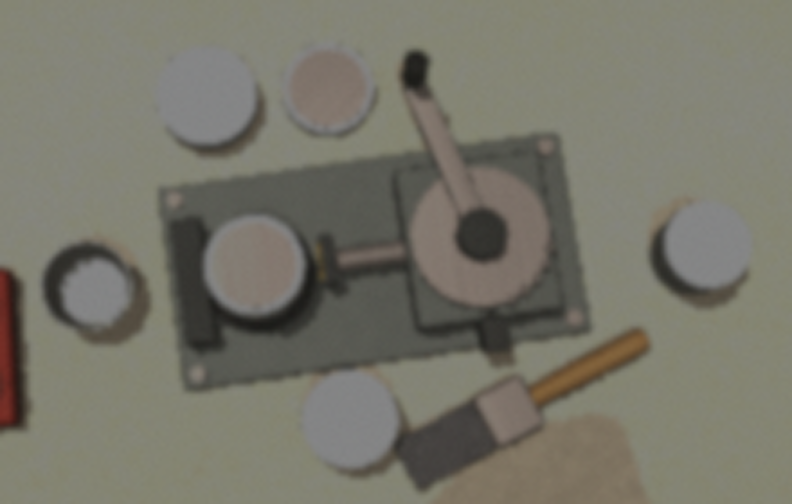

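View pics/scenec.png

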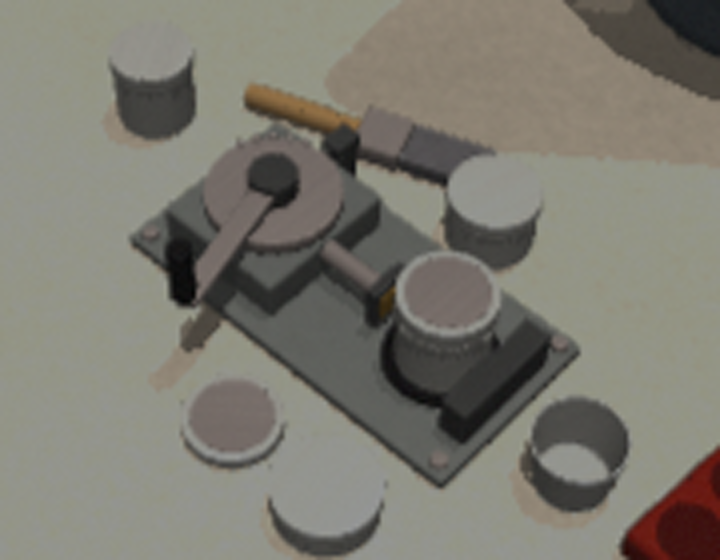

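```bash
cat > h.py <<'E'
import numpy as np
from cell import robot, viewer
C={n:viewer.camera_info(n) for n in("scene","top")}
def ray(n,u,v,z,i=None):
    i=i or C[n];K=np.array(i["K"]);T=np.array(i["camera_from_world"])
    d=T[:3,:3].T@np.linalg.inv(K)@[u,v,1];o=-T[:3,:3].T@T[:3,3]
    return (o+d*(z-o[2])/d[2])
def proj(n,p,i=None):
    i=i or C[n];q=np.array(i["camera_from_world"])@np.r_[p,1];q=np.array(i["K"])@q[:3];return q[:2]/q[2]
def T(x,y):return 235+x/3.6-.36,140+y/3.6-.36
def S(x,y):return 235+x/4-.37,135+y/4-.37
E
python3 - <<'E'
from h import *
from scipy.optimize import least_squares
for p in [(162,187),(557,133),(590,328),(187,390)]: print("corner",ray("top",*T(*p),.012))
print("lid",ray("top",*T(254,265),.087),ray("scene",*S(448,294),.087))
print("griptop",ray("top",*T(416,58),.128),ray("scene",*S(181,243),.128))
print("hub",ray("top",*T(482,235),.08),ray("scene",*S(273,175),.08))
obs=[("top",T(254,265),(0,.085,'l')),("scene",S(448,294),(0,.085,'l')),
("top",T(416,60),(.1159,-.075+.0311,.126)),("scene",S(181,243),(.1159,-.075+.0311,.126)),
("top",T(482,235),(0,-.075,'h')),("scene",S(273,175),(0,-.075,'h'))]
for p,q in zip([(162,187),(557,133),(590,328),(187,390)],[(.075,.15),(.075,-.15),(-.075,-.15),(-.075,.15)]): obs.append(("top",T(*p),(*q,'p')))
for p,q in zip([(132,238),(442,485),(580,349)],[(.075,-.15),(.075,.15),(-.075,.15)]): obs.append(("scene",S(*p),(*q,'p')))
def f(a):
    x,y,t,l,h,p=a;r=[]
    for n,uv,q in obs:
        z={'l':l,'h':h,'p':p}.get(q[2],q[2]);c,s=np.cos(t),np.sin(t)
        r+=list(proj(n,[x+c*q[0]-s*q[1],y+s*q[0]+c*q[1],z])-uv)
    return np.array(r)
r=least_squares(f,[.4,0,0,.087,.08,.01]);print(r.x,np.degrees(r.x[2]));print(f(r.x).reshape(-1,2).round(1))
x,y,t=r.x[:3]
for nm,q in dict(lid=(0,.085),piv=(0,-.075),grip=(.1159,-.0439)).items():
    print(nm,x+np.cos(t)*q[0]-np.sin(t)*q[1],y+np.sin(t)*q[0]+np.cos(t)*q[1])
E
```

```text
corner [0.551604   0.20764178 0.012     ]
corner [ 0.59632769 -0.08358959  0.012     ]
corner [ 0.45203966 -0.10698409  0.012     ]
corner [0.40321407 0.1853837  0.012     ]
lid [0.48642262 0.13543757 0.087     ] [0.49022091 0.13583147 0.087     ]
griptop [0.62417993 0.02695511 0.128     ] [0.62088949 0.02404181 0.128     ]
hub [ 0.5103667 -0.0221129  0.08     ] [ 0.5170977  -0.01998563  0.08      ]
[0.50102996 0.05035472 0.15826127 0.08299398 0.07277126 0.00525791] 9.06770272947601
[[ 0.5 -0.3]
 [ 0.3  0.1]
 [ 0.6  0.4]
 [-0.2  1.1]
 [ 0.4 -0.6]
 [ 0.5  0.2]
 [-0.8  0.4]
 [ 0.5 -0.4]
 [ 0.6  0.8]
 [-0.3  0.1]
 [-0.2  0.1]
 [-0.1  0.3]
 [ 0.6  0.2]]
lid 0.48763383606035815 0.1342924559929447
piv 0.512850066973073 -0.02370799241957293
grip 0.6224002369082314 0.025269352008007978
```

The fit agrees to about 1 px: lid at (0.488, 0.134), pivot at (0.513, -0.024), grip at (0.622, 0.025), clamp yaw 9.1°. I'll shut the fingers, move over the lid and turn the wrist on the way, so the lever pull stays within the last joint's range.

jog_arm(deltas=[[[18, 35, 0, 0.1, 0], [36, 70, 0, 0.2, 0], [54, 105, 0, 0.3, 0], [72, 140, 0, 0.4, 0], [90, 175, 0, 0.5, 0], [108, 210, 0, 0.6, 0], [126, 245, 0, 0.7, 0], [144, 280, 0, 0.8, 0], [162, 315, 0, 0.9, 0], [180, 350, 0, 1.0, 0]]], squeeze=40)

```text
t: 0.93
tool_pos: [0.3386, -0.1483, 0.2308]
tool_rot: [0.793, 0.61, -0.0, -0.0]
contact_force: [1.2, -1.4, 0.6]
opening: -0.0002
```

```bash
python3 - <<'E'
from h import *
s=robot.state();print(s["joint_positions"],s["tool_pos"],s["tool_rot"],s["opening"])
E
```

```text
[-4.12564060e-01 -2.84833402e-02 -3.22558742e-01  1.27775813e+00
 -2.48207284e-04  1.41766577e+00] [ 0.33862596 -0.14829396  0.23075426] [ 7.92632504e-01  6.09699459e-01 -3.58549316e-04 -3.94702657e-04] -0.00023342431691431178
```

jog_arm(deltas=[[[18, 35, 0, 0.1, 0], [36, 70, 0, 0.2, 0], [55, 105, 0, 0.3, 0], [74, 141, 0, 0.4, 0], [92, 176, 0, 0.5, 0], [110, 212, 0, 0.6, 0], [130, 247, -10, 0.7, 0], [149, 282, -30, 0.7, 0], [149, 282, -50, 0.7, 0], [149, 282, -60, 0.7, 0]]])

```text
t: 1.77
tool_pos: [0.4871, 0.1353, 0.1678]
tool_rot: [0.534, 0.845, -0.002, -0.001]
contact_force: [-0.9, -0.8, -0.6]
opening: 0.0002
```

```bash
python3 - <<'E'
from h import *
import cv2
s=robot.state();print(s["tool_pos"],s["contact_force"])
i=viewer.camera_info("wrist");np.save("w1.npy",i["camera_from_world"]);print(i["K"])
cv2.imwrite("pics/w1.png",viewer.get_image("wrist")[:,:,::-1])
for p in [(.4876,.1343,.083),(.622,.025,.128),(.513,-.024,.07)]:print(proj("",p,i))
a=viewer.get_image("scene")[:,:,::-1];cv2.imwrite("pics/s1.png",cv2.resize(a[75:275,235:415],None,fx=3,fy=3,interpolation=cv2.INTER_CUBIC))
E
```

```text
[0.48706815 0.13534077 0.16784204] [-0.909206   -0.79948543 -0.55168596]
[[347.32741219   0.         316.72376555]
 [  0.         347.32741219 200.08413558]
 [  0.           0.           1.        ]]
[316.62252802 207.69751824]
[424.65122203 443.84995963]
[263.84887078 375.73492894]
```

View pics/w1.png

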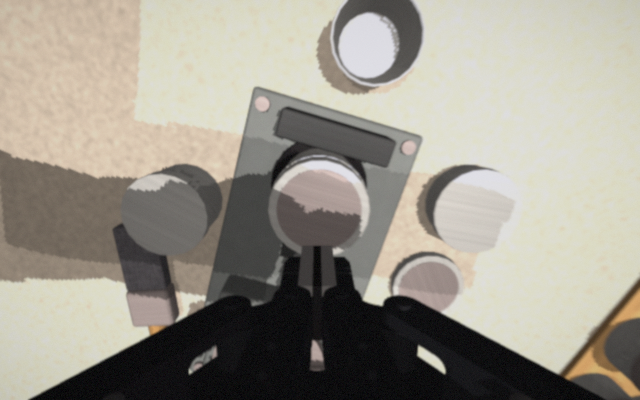

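View pics/s1.png

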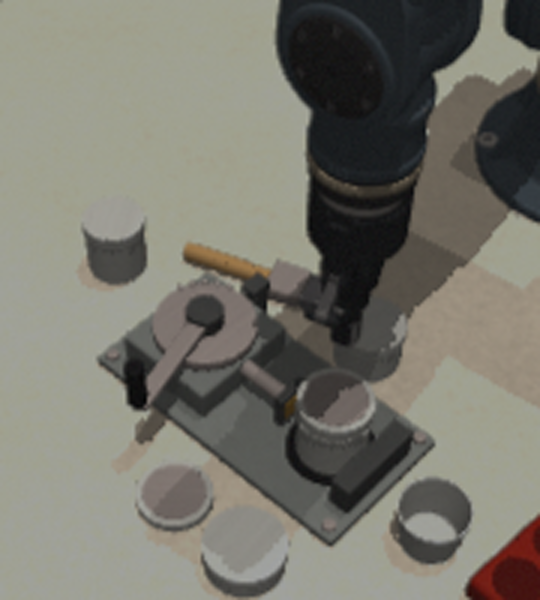

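In the wrist view the lid's centre is at (318,207), against a predicted (317,208), so the position holds. I'm descending to the lid now.

jog_arm(deltas=[[[0.5, -1, -25, 0, 0], [0.5, -1, -50, 0, 0], [0.5, -1, -68, 0, 0], [0.5, -1, -76, 0, 0], [0.5, -1, -80, 0, 0], [0.5, -1, -83, 0, 0], [0.5, -1, -86, 0, 0], [0.5, -1, -89, 0, 0]]])

```text
t: 2.53
tool_pos: [0.487, 0.1319, 0.0812]
tool_rot: [0.536, 0.845, -0.002, -0.001]
contact_force: [-3.8, -3.7, 11.4]
opening: -0.0001
```

jog_arm(deltas=[[[0, 2, -3, 0, 0], [0, 2, -5, 0, 0], [0, 2, -7, 0, 0], [0, 2, -7.5, 0, 0], [0, 2, -7.5, 0, 0]]])

```text
t: 2.95
tool_pos: [0.4874, 0.134, 0.074]
tool_rot: [0.535, 0.845, -0.001, -0.001]
contact_force: [0.5, 0.3, 1.6]
opening: -0.0
```

jog_arm(deltas=[[[0, 0, -1.5, 0, 0], [0, 0, -2.5, 0, 0], [0, 0, -2.5, 0, 0]]])

```text
t: 3.2
tool_pos: [0.4876, 0.1341, 0.0737]
tool_rot: [0.535, 0.845, -0.001, -0.0]
contact_force: [-8.7, -3.7, 26.4]
opening: 0.0001
```

The stop at z = 73.7 mm carries 26 N, so the lid is home. I'll lift, open and head for the grip, pausing partway for a wrist view.

jog_arm(deltas=[[[0, 0, 15, 0, 0], [0, 0, 50, 0, 0], [0, 0, 85, 0.1, 0], [10, -10, 120, 0.2, 0], [25, -22, 130, 0.3, 1], [40, -34, 130, 0.4, 1], [55, -46, 130, 0.5, 1], [65, -56, 130, 0.6, 1], [75, -66, 130, 0.7, 1], [75, -66, 130, 0.8, 1]]])

```text
t: 4.03
tool_pos: [0.5642, 0.0667, 0.2033]
tool_rot: [0.163, 0.987, -0.001, 0.0]
contact_force: [-0.7, 0.1, -1.1]
opening: 0.0728
```

```bash
python3 - <<'E'
from h import *
import cv2
s=robot.state();print(s["tool_pos"],s["tool_rot"],s["joint_positions"][5])
i=viewer.camera_info("wrist");np.save("w2.npy",i["camera_from_world"])
cv2.imwrite("pics/w2.png",viewer.get_image("wrist")[:,:,::-1])
for p in [(.4876,.1343,.0744),(.6224,.0253,.128),(.6224,.0253,.078),(.513,-.024,.07)]:print(proj("",p,i))
a=viewer.get_image("scene")[:,:,::-1];cv2.imwrite("pics/s2.png",cv2.resize(a[75:275,235:415],None,fx=3,fy=3,interpolation=cv2.INTER_CUBIC))
E
```

```text
[0.56417527 0.06669647 0.20330992] [ 1.62513130e-01  9.86705907e-01 -8.75514859e-04  4.11069313e-04] 0.4451791503843591
[371.34969455  64.14140204]
[288.71725209 300.88273463]
[293.26751644 267.80881481]
[189.87174565 164.53170522]
```

View pics/w2.png

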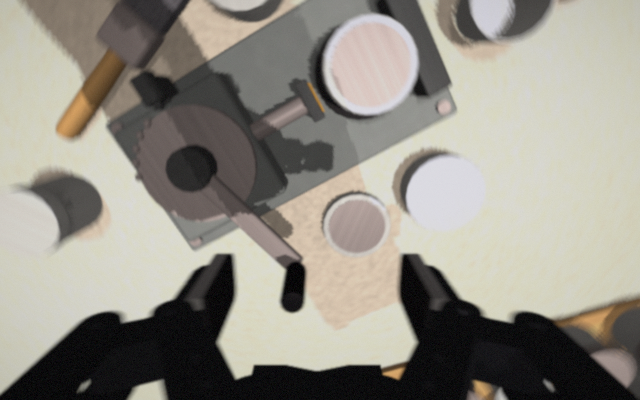

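View pics/s2.png

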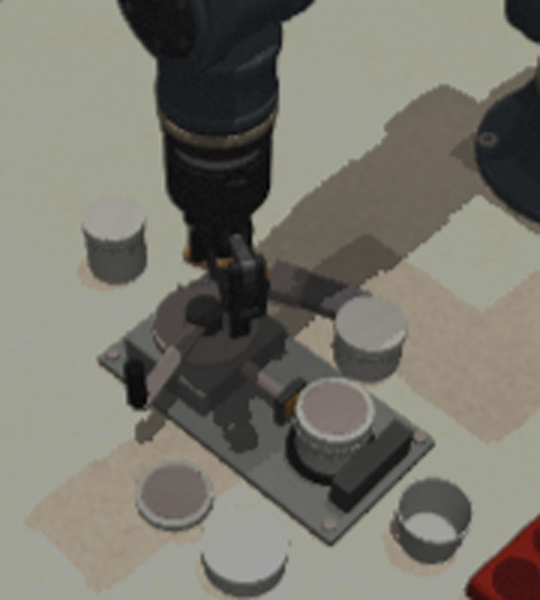

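The lid sits visibly lower. The grip's top is at (292,302) and its foot at (294,266), within 3 px of prediction. Moving over the grip now.

jog_arm(deltas=[[[10, -7, 0, 0.11, 1], [25, -18, 0, 0.22, 1], [40, -28, 0, 0.33, 1], [50, -36, 0, 0.44, 1], [58, -41, 0, 0.55, 1], [58, -41, 0, 0.66, 1], [58, -41, -10, 0.75, 1], [58, -41, -20, 0.75, 1], [58, -41, -20, 0.75, 1]]])

```text
t: 4.88
tool_pos: [0.6195, 0.0271, 0.1811]
tool_rot: [-0.206, 0.978, -0.0, -0.001]
contact_force: [0.3, 0.9, 0.5]
opening: 0.0854
```

```bash
python3 - <<'E'
from h import *
import cv2
s=robot.state();print(s["tool_pos"],s["tool_rot"],s["joint_positions"][5])
i=viewer.camera_info("wrist")
cv2.imwrite("pics/w3.png",viewer.get_image("wrist")[:,:,::-1])
for p in [(.6224,.0253,.128),(.6224,.0253,.078),(.513,-.024,.07)]:print(proj("",p,i))
E
```

```text
[0.61952818 0.02706068 0.18113322] [-2.06480497e-01  9.78449554e-01 -3.95568730e-04 -1.45540066e-03] -0.3716792680660242
[313.66721486 225.63340506]
[314.16522248 201.65619421]
[312.33232071  24.67224915]
```

View pics/w3.png

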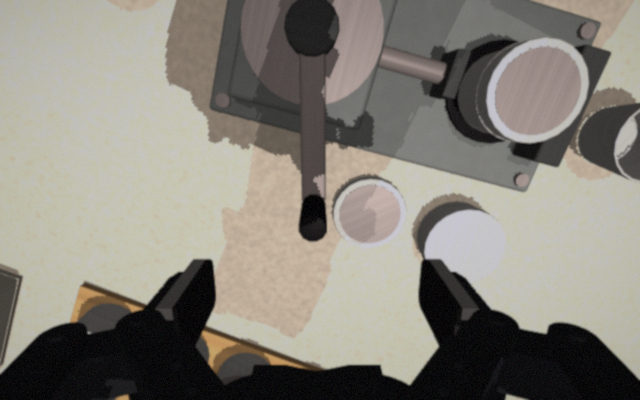

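The grip's top is at (313,227), in line between the open pads, as predicted. Descending.

jog_arm(deltas=[[[3, -2, -30, 0, 1], [3, -2, -60, 0, 1], [3, -2, -85, 0, 1], [3, -2, -96, 0, 1], [3, -2, -96, 0, 1], [3, -2, -96, 0, 0.5], [3, -2, -96, 0, 0.3], [3, -2, -96, 0, 0.2], [3, -2, -96, 0, 0], [3, -2, -96, 0, 0]]], squeeze=50)

```text
t: 5.77
tool_pos: [0.6233, 0.0251, 0.0872]
tool_rot: [-0.206, 0.978, -0.001, -0.0]
contact_force: [0.2, -0.8, 0.4]
opening: 0.0254
```

jog_arm(deltas=[[[0, 0, 0, 0, 0], [0, 0, 0, 0, 0], [0, 0, 0, 0, 0]]])

```text
t: 6.02
tool_pos: [0.6231, 0.0257, 0.0874]
tool_rot: [-0.207, 0.978, -0.0, -0.0]
contact_force: [-2.2, 3.7, 1.5]
opening: 0.0168
```

```bash
python3 - <<'E'
from h import *
import cv2
s=robot.state();print(s["tool_pos"],s["tool_rot"],s["joint_positions"][5],s["contact_force"],s["opening"])
cv2.imwrite("pics/w4.png",viewer.get_image("wrist")[:,:,::-1])
E
```

```text
[0.62305118 0.02565359 0.08737451] [-2.06693851e-01  9.78405608e-01 -1.26900575e-04 -3.19254423e-04] -0.3750629782134433 [-2.2246311   3.69756618  1.51057876] 0.01683148150939009
```

View pics/w4.png

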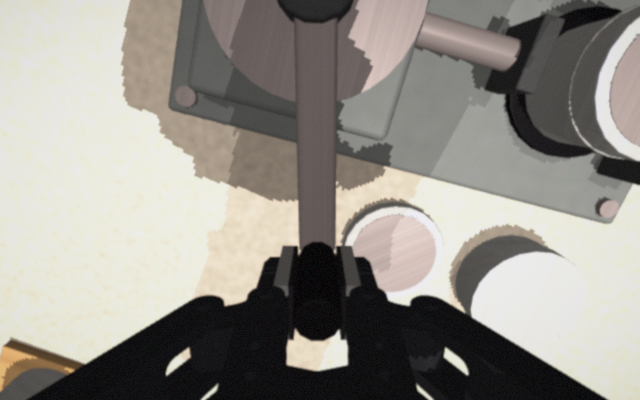

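Gripped, with the opening at 17 mm. The measured grip position is r = 120.8 mm at 24.3° from the pivot estimate, as it should be. Next I'll compute the arc.

```bash
python3 - <<'E'
from h import *
p=np.array([.5130,-.0240]);p0=np.array([.62305,.02565]);a0=np.arctan2(*(p0-p)[::-1]);print(np.degrees(a0))
r=np.linalg.norm(p0-p)
for th in [.08,.16,.24,.32,.4,.48,.56,.64,.72,.8,.9,1,1.1,1.14]:
    print(th,((p+r*np.array([np.cos(a0-th),np.sin(a0-th)])-p0)*1000).round(1))
E
```

```text
24.282923742936685
0.08 [ 3.6 -9. ]
0.16 [  6.5 -18.2]
0.24 [  8.6 -27.6]
0.32 [ 10.  -37.1]
0.4 [ 10.6 -46.8]
0.48 [ 10.5 -56.4]
0.56 [  9.6 -66. ]
0.64 [  7.9 -75.5]
0.72 [  5.4 -84.9]
0.8 [  2.2 -94. ]
0.9 [  -2.7 -105. ]
1 [  -8.8 -115.4]
1.1 [ -15.9 -125.2]
1.14 [ -19.  -128.9]
```

jog_arm(deltas=[[[3.6, -9, 0, -0.08, 0], [6.5, -18.2, 0, -0.16, 0], [8.6, -27.6, 0, -0.24, 0], [10, -37.1, 0, -0.32, 0], [10.6, -46.8, 0, -0.4, 0], [10.5, -56.4, 0, -0.48, 0], [9.6, -66, 0, -0.56, 0], [7.9, -75.5, 0, -0.64, 0], [7.9, -75.5, 0, -0.64, 0], [7.9, -75.5, 0, -0.64, 0]]], squeeze=60)

```text
t: 6.9
tool_pos: [0.6306, -0.0494, 0.0874]
tool_rot: [0.112, 0.994, 0.001, -0.001]
contact_force: [-2.6, 8.3, 1.3]
opening: 0.0168
```

```bash
python3 - <<'E'
from h import *
import cv2
s=robot.state();print(s["tool_pos"],s["joint_positions"][5],s["contact_force"],s["opening"])
p=np.array([.5130,-.0240]);d=s["tool_pos"][:2]-p;print(np.linalg.norm(d),np.radians(24.28)-np.arctan2(d[1],d[0]))
q=s["tool_rot"];print(2*(np.arctan2(q[1],q[0])))
cv2.imwrite("pics/w5.png",viewer.get_image("wrist")[:,:,::-1])
E
```

```text
[ 0.63062961 -0.04937528  0.08741682] 0.14533494596925572 [-2.59983881  8.25502506  1.33813961] 0.01682411287545911
0.12033548891026939 0.6362319716992096
2.9173603500506897
```

View pics/w5.png

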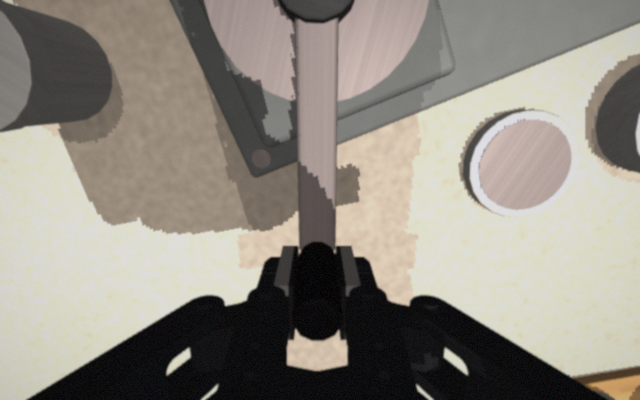

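The lever is following: θ ≈ 0.636, tangential pull about 8.5 N, and the arm is still centred in the view. I'll go on to just past click four.

```bash
python3 - <<'E'
from h import *
s=robot.state()
p=np.array([.5130,-.0240]);p0=s["tool_pos"][:2];a0=np.radians(24.28)
for th in [.70,.76,.82,.88,.94,1,1.05,1.1,1.14]:
    print(th,((p+.1205*np.array([np.cos(a0-th),np.sin(a0-th)])-p0)*1000).round(1),round(.636-th,3))
E
```

```text
0.7 [-1.7 -7.7] -0.064
0.76 [ -3.9 -14.6] -0.124
0.82 [ -6.5 -21.3] -0.184
0.88 [ -9.5 -27.9] -0.244
0.94 [-12.9 -34.3] -0.304
1 [-16.6 -40.5] -0.364
1.05 [-20.  -45.4] -0.414
1.1 [-23.7 -50.2] -0.464
1.14 [-26.8 -53.9] -0.504
```

jog_arm(deltas=[[[-1.7, -7.7, 0, -0.064, 0], [-3.9, -14.6, 0, -0.124, 0], [-6.5, -21.3, 0, -0.184, 0], [-9.5, -27.9, 0, -0.244, 0], [-12.9, -34.3, 0, -0.304, 0], [-16.6, -40.5, 0, -0.364, 0], [-20, -45.4, 0, -0.414, 0], [-23.7, -50.2, 0, -0.464, 0], [-26.8, -53.9, 0, -0.504, 0], [-26.8, -53.9, 0, -0.504, 0]]])

```text
t: 7.78
tool_pos: [0.6035, -0.1022, 0.0874]
tool_rot: [0.357, 0.934, 0.002, -0.001]
contact_force: [0.2, 10.7, -0.7]
opening: 0.0166
```

jog_arm(deltas=[[[0, 0, 0, 0, 0], [0, 0, 0, 0, 0]]])

```text
t: 7.95
tool_pos: [0.6041, -0.1014, 0.0874]
tool_rot: [0.356, 0.934, 0.003, -0.001]
contact_force: [2.3, 7.3, -1.0]
opening: 0.0165
```

```bash
python3 - <<'E'
from h import *
import cv2
s=robot.state();print(s["t"],s["tool_pos"],s["contact_force"],s["opening"])
p=np.array([.5130,-.0240]);d=s["tool_pos"][:2]-p;print(np.linalg.norm(d),np.radians(24.28)-np.arctan2(d[1],d[0]))
q=s["tool_rot"];print(2*(np.arctan2(q[1],q[0])))
cv2.imwrite("pics/w6.png",viewer.get_image("wrist")[:,:,::-1])
a=viewer.get_image("scene")[:,:,::-1];cv2.imwrite("pics/s6.png",cv2.resize(a[75:275,235:415],None,fx=3,fy=3,interpolation=cv2.INTER_CUBIC))
cv2.imwrite("pics/t6.png",cv2.resize(viewer.get_image("top")[140:280,235:455,::-1],None,fx=3.6,fy=3.6,interpolation=cv2.INTER_CUBIC))
E
```

```text
7.95 [ 0.60413641 -0.10138905  0.08744091] [ 2.2793212   7.27800464 -1.02691147] 0.016481141665141672
0.11956132414171847 1.1277699002769868
2.4127132854004856
```

View pics/w6.png

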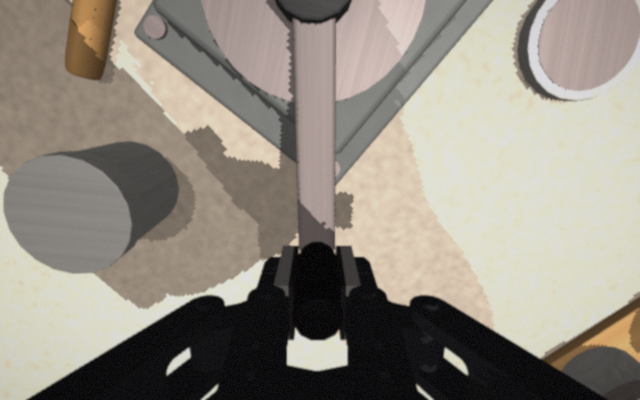

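View pics/t6.png

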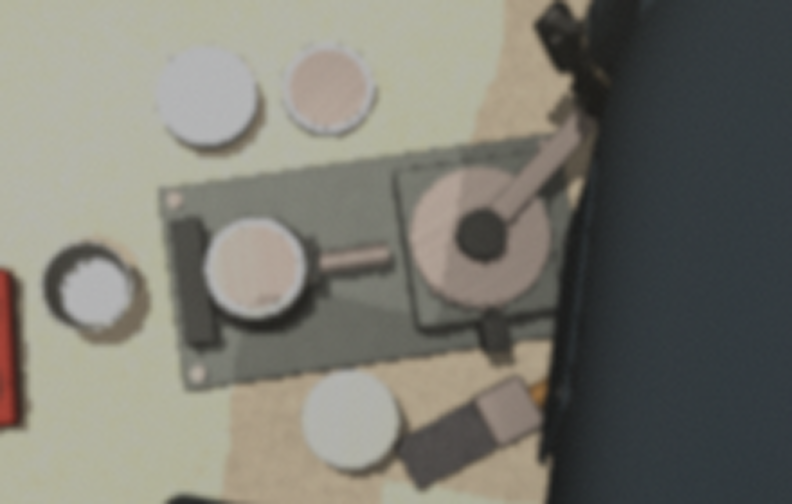

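View pics/s6.png

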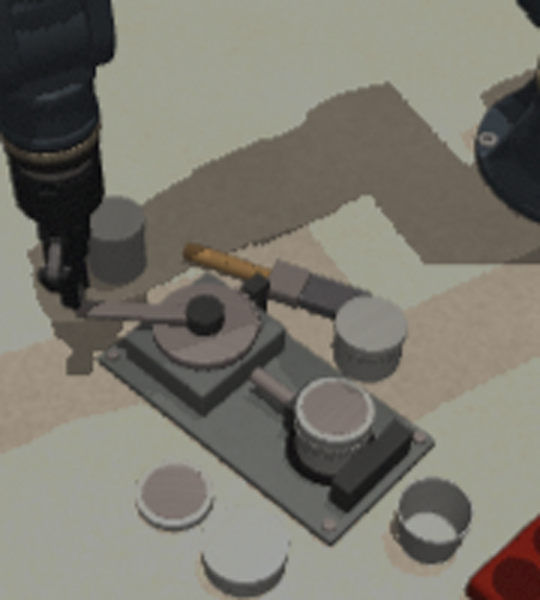

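By position θ ≈ 1.13 rad and by yaw 1.14, the lid is flush, and the bystanders haven't moved. I'll offset the command slightly so it doesn't sag, then hold.

jog_arm(deltas=[[[-0.8, -1.0, 0, 0, 0], [-0.8, -1.0, 0, 0, 0], [-0.8, -1.0, 0, 0, 0], [-0.8, -1.0, 0, 0, 0], [-0.8, -1.0, 0, 0, 0], [-0.8, -1.0, 0, 0, 0], [-0.8, -1.0, 0, 0, 0], [-0.8, -1.0, 0, 0, 0]]])

```text
t: 8.77
tool_pos: [0.6041, -0.1015, 0.0875]
tool_rot: [0.356, 0.935, 0.004, -0.0]
contact_force: [3.5, 8.0, -0.7]
opening: 0.0165
```

```bash
python3 - <<'E'
from h import *
s=robot.state()
p=np.array([.5130,-.0240]);d=s["tool_pos"][:2]-p;th=np.radians(24.28)-np.arctan2(d[1],d[0]);print(s["t"],s["tool_pos"],s["contact_force"],s["qd"].round(4),s["opening"],np.linalg.norm(d),th)
q=s["tool_rot"];print(2*(np.arctan2(q[1],q[0])))
if 1.09<th<1.18: robot.close_job();print("closed")
E
```

```text
8.7667 [ 0.60408758 -0.1014694   0.08748297] [ 3.49950283  7.97760506 -0.65872479] [-0.0007 -0.0025  0.0008 -0.0017 -0.0008  0.0024] 0.016540472217371163 0.11957614796285577 1.1285464636294704
2.414004910745135
the job is handed in; nothing more can be done
closed
```

The lid is pressed home and the lever is held at the fourth click. I handed the job in at 8.8 s; it reports no verdict.

- **Lid:** I pressed it with the shut fingers until it met the dead stop. The tips read 73.7 mm there (74.4 mm expected) under about 26 N. Pictures taken afterwards show the lid sitting lower on the tin.
- **Lever:** I gripped it by the round grip and pulled it clockwise along its arc.
    - **Angle:** my last check put it at about 1.13 rad from the tool position and 1.14 rad from the tool turn. The allowed range is 1.05 to 1.23, and I never commanded it past about 1.14.
    - **Hold:** the force on the tool was about 8.7 N, mostly along the pull. The fingers were closed on the grip with a 60 N squeeze set, and the arm was still.
- **Bystanders:** those in the last pictures had not visibly moved. Part of the top view was hidden by the arm, and the mould tray was only partly in the final crops, but the arm did not work near it.
- **Disagreements:** none beyond roughly 1 mm or 0.01 rad. The finger opening read 16.5 mm on the 18 mm grip, and the wrist pictures showed the grip well seated.

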